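# Fill the order bin with soft copper bends

## Robot

A 6-joint arm with a two-finger parallel gripper is mounted at the origin on the work surface. World frame = base frame: x ahead of the robot, y to its left, z up, the work surface at z = 0. Lengths are in mm, angles in rad, forces in N, time in s.
With the tool pointing down it reaches from about 275 to 750 mm from the base axis. Payload 10.2 kg.
Tool frame: the origin (TCP) lies between the finger pads; the fingertips stand 25 mm ahead of it and the grasp point (between the pads) lies 6 mm ahead of it; z points along the fingers, y is the line along which they close (so a half turn about z gives the same grasp; the last joint's range is limited). The gripper opens to 85 mm and grips with 20 to 120 N. Pads are 22 mm wide; open, the fingers measure 114 mm over their backs; the gripper's body (76 mm by 85 mm) begins 54 mm behind the grasp point. The pads swing forward as they close: fully open they stand 13 mm farther back than shut.
Start: joints at [-1.517, 0.313, 1.498, -0, 1.331, -0.223], TCP at [143.458, -505.026, 256.294] pointing down, gripper open.
Joint ranges: [-2.94, 2.94], [-0.97, 2.17], [0.19, 2.56], [-1.23, 4.37], [0.02, 3.11], [-2.88, 2.88]. Speed limits (rad/s): [2.39, 2.39, 3.01, 3.14, 3.14, 3.14].

## Interface

Orientations are given as a unit quaternion [w, x, y, z].
In Python, from rig import ctrl, eyes, finish_job gives the robot as it stands.
- The arm moves only by the tool step_arm, never from a script. Its argument "increments" is a list of rows, each an object of numbers: "dx", "dy", "dz": the shift along the tool's x, y, z in units of 25 mm (1.0 is 25 mm); "wx", "wy", "wz": the turn, a rotation vector about the tool's x, y, z in units of 6 degrees (1.0 is 6 degrees). A call has 1 to 5 rows; each row shifts and turns the commanded pose from where the row before left it, along the tool's axes as they then stand; what a row does not reach is not made up. A row lasts 1/10 s, in which the tool goes at most 50 mm and 8.59 degrees, less where a joint would pass 70% of its speed; a pose out of reach is approached as far as the arm can. A call is refused whole if a number of a shift passes 1 or a number of a turn 1, either way. A call with a gripper value outside its range is refused whole. "fingers" is the finger opening in mm, from 0 to 85.4, set as the call begins (left out, the last holds). The fingers move at their own pace and stop on an object; "squeeze" is the grip in N (left out, the last holds). Time passes only in rows, so rows that do not move let the fingers close. It gives the time, the measured TCP pose, the force, the opening and the grip force at its end, in the units of the state.
- ctrl.sense(): the state, without advancing time (a new reading comes with each control period).
- eyes.capture(name): name is "side" or "top" or "wrist"; returns a dict with "frame" (480x640x3 uint8, blue, green, red), "fx", "fy", "cx", "cy" (pixels), "R" (3x3) and "t" (3): a world point X has camera coordinates R X + t; the wrist camera has in their place "tool_from_camera" (4x4, takes a point from camera to tool coordinates, whose origin is the TCP and whose axes are the flange's). Camera axes: x right, y down, z forward; pixel columns grow to the right and rows downward; lengths in mm; the calibration is good to about 2 mm. A picture is of the moment at which its call begins: read the wrist's pose just before it. There is no depth.
- finish_job(): hands the job in; it is judged then, once.
Trained networks look in the newest picture that a camera, given by its name, has taken for a name from the list of things; names that differ only in an ending like _2 or _b are one class to them, and where a whole thing is asked for, a point or a joint stands for the part that bears it (a point fixed in the world has none). Each returns a list of dicts, best first, with "p" (0 to 1); they miss things now and then, are a little off and sometimes report something else, mostly with a low value. They report only what shows in the picture. A call takes as long as a camera call.
- eyes.cut_out(camera, label): "mask" (480x640 bool, what is visible of it).
- eyes.landmark_of(camera, label): "point" ([x, y, z] in mm, in the coordinates of the camera as it stood for that picture, good to about 4 mm: a listed point, or the origin of a listed thing).
The state is a dict: "time_s": time; "joints": joint angles; "dq": joint speeds; "tau": joint torques, N m; "eef_pos": TCP position; "ee_rot": TCP orientation; "force": force on the tool from outside, world axes, zero at the start; "wrist_torque": the same for the moment, N m; "grip_width": opening from 0.0 (shut) to 1.0 (fully open); "grip_force": force on a finger pad.
Only numpy, scipy, OpenCV 4.12 (cv2) and the standard library are available. Lean on these libraries where they do the work, as an engineer would, in place of code of your own. Each camera call takes 0.05 s, during which the arm holds its last target. There are 200 camera calls.

## Task

Finish the order: lift the two long copper return bends up and off their hooks and stand them legs down in the two empty slots of the yellow bin, one in each slot. The tube is soft and dents easily, so grip it lightly (well under 40 N) and set it down without knocking or dropping it; leave the short bend on its hook, and leave the bend already in the bin and the other things on the bench where they are.

Things in the scene. Friction and masses are not known exactly. Their poses are not given: they have to be found in the camera images.
- long_1: soft thin-walled copper return bend: an upside-down U of 16 mm tube, 140 mm tall, 56 mm wide over the legs, 24 mm gap between them, 0.16 kg. Hangs by its crown on any one of the rack's hooks. Origin midway between the open leg ends; z up to the crown, y from leg to leg. Dents if each finger presses over 40 N it knocks on a thing with over 30 N, or it drops by 10 mm
- long_2: soft thin-walled copper return bend: an upside-down U of 16 mm tube, 140 mm tall, 56 mm wide over the legs, 24 mm gap between them, 0.16 kg. Hangs by its crown on another of the rack's hooks. Origin midway between the open leg ends; z up to the crown, y from leg to leg. Dents if each finger presses over 40 N it knocks on a thing with over 30 N, or it drops by 10 mm
- short: the same kind of copper bend but only 100 mm tall, hanging on the remaining hook; stays there. Origin midway between its leg ends, axes as the long ones
- standing_bend: a 140 mm copper bend like the long ones, already standing legs down in one of the bin's slots; stays there. Origin midway between its leg ends
- rack: fixed rack on a wooden base 150 x 300 x 12 mm; origin on the bench below the middle hook. Its three hooks (9 mm rod) lie at y = -100, 0, 100 mm, level along x, tops at z = 240 mm. A bend hangs at x = -8 to 15 mm, its plane square to the hook, crown top at z = 256 mm
- hook_tip (a point): end of the middle hook, on the rack at x = -36, y = 0, z = 251 mm: each hook runs level from the cross bar at x = 72 mm to x = -26 mm, then turns up and out to this tip (top at z = 256 mm). The cross bar (12 mm thick, top at z = 241 mm) joins two posts at y = -143 and 143 mm
- bin: fixed yellow plastic bin, 118 (x) x 108 (y) x 70 (z) mm, open on top, with two dividers as high as the walls making three slots side by side along x, centres at x = -38, 0 and 38 mm, each 34 mm (x) by 100 mm (y) inside. Walls 4 mm, floor 5 mm. Origin at the centre of its underside
- pad_1: black rubber pad 30 x 94 x 3 mm fixed on the floor of one empty slot (which slot varies); origin at the centre of its underside, long side along y, as the bin's axes. A bend stands on its top, 3 mm above the origin
- pad_2: the same pad in the other empty slot
- cylinder: grey gas cylinder standing loose on the bench between rack and bin, 60 mm in diameter, 220 mm tall; origin at the centre of its underside
- tin: loose tin, 72 mm in diameter, 85 mm tall, origin at the centre of its underside
- tee: loose white plastic pipe tee lying on the bench, 90 mm long (x), 48 mm high, its branch reaching 45 mm to +y; origin at the centre of its underside

How it is judged (in metres and radians):
At the end, for the whole second after the job is handed in: One long bend stands legs down on each pad: origin within 13 mm (x) and 30 mm (y) of the pad's centre, under 12 mm above its origin, leaning under 22 degrees, at rest. Short bend, standing bend (leaning under 22 degrees too), cylinder, tin and tee within 30 mm of their starts ((((x of long_1 in the frame of pad_1 between -0.013 and 0.013 m and y of long_1 in the frame of pad_1 between -0.03 and 0.03 m and z of long_1 in the frame of pad_1 between -0.004 and 0.012 m) and (x of long_2 in the frame of pad_2 between -0.013 and 0.013 m and y of long_2 in the frame of pad_2 between -0.03 and 0.03 m and z of long_2 in the frame of pad_2 between -0.004 and 0.012 m)) or ((x of long_2 in the frame of pad_1 between -0.013 and 0.013 m and y of long_2 in the frame of pad_1 between -0.03 and 0.03 m and z of long_2 in the frame of pad_1 between -0.004 and 0.012 m) and (x of long_1 in the frame of pad_2 between -0.013 and 0.013 m and y of long_1 in the frame of pad_2 between -0.03 and 0.03 m and z of long_1 in the frame of pad_2 between -0.004 and 0.012 m))) and angle between each of long_1, long_2, standing_bend's own z axis and vertical below 0.38 rad and linear speed of each of long_1, long_2 below 0.03 m/s and distance of each of short, standing_bend, cylinder, tin, tee from where it was at the start of the episode below 0.03 m); the robot touches nothing.
It fails at once if a long bend pressed by the fingers with more than 80 N in all (40 N on each side) (contact force between any of long_1, long_2 and the fingers above 80 N).
It fails at once if a long bend knocked or pressed against the rack, bin, a pad, another thing or the arm's body with more than 30 N (contact force between any of long_1, long_2 and rack above 30 N or contact force between any of long_1, long_2 and bin above 30 N or contact force between any of long_1, long_2 and pad_1 above 30 N or contact force between any of long_1, long_2 and pad_2 above 30 N or contact force between long_1 and long_2 above 30 N or contact force between any of long_1, long_2 and short above 30 N or contact force between any of long_1, long_2 and standing_bend above 30 N or contact force between any of long_1, long_2 and cylinder above 30 N or contact force between any of long_1, long_2 and tin above 30 N or contact force between any of long_1, long_2 and tee above 30 N or contact force between any of long_1, long_2 and the arm above 30 N).
It fails at once if a long bend dropped: falling, out of the fingers, faster than 0.45 m/s (a drop of about 10 mm or more) ((contact force between long_1 and the fingers below 1 N and linear speed of long_1 above 0.45 m/s) or (contact force between long_2 and the fingers below 1 N and linear speed of long_2 above 0.45 m/s)).
It fails at once if a bystander (short bend, standing bend, cylinder, tin or tee) shifted by more than 40 mm (distance of any of short, standing_bend, cylinder, tin, tee from where it was at the start of the episode above 0.04 m).
It also fails if it takes over 64 s, if anything falls off the work surface, if the arm or the gripper's body presses on something with over 40 N, if the wrist force passes 120 N, or if a joint passes its speed limit or range.

## Working session

There is one attempt and no reset: what is moved stays moved. The work goes in short steps, Python scripts to look and compute and a tool call to move; the robot and the scene stay as the last step left them, time stands still between calls to the robot, and variables do not carry over. Pictures are saved under pics/ and viewed, at most 10 in all, crops included, and the job is handed in when it is done.

Besides the shell and the picture viewer there is one more tool, called after "Request:" as name(argument=value, ...) on one line, values as JSON. step_arm: Moves the arm, as the interface text tells. Its arguments: {"type":"object","properties":{"increments":{"type":"array"},"fingers":{"type":"number"},"squeeze":{"type":"number"}},"required":["increments"]}

```bash
mkdir -p pics; cat > h.py <<'E'
import numpy as np, cv2
from rig import ctrl, eyes, finish_job
from scipy.spatial.transform import Rotation as Rn
def w(cap,p): return np.array(cap['R']).T@(np.array(p)-np.array(cap['t']))
def proj(cap,X):
    c=np.array(cap['R'])@np.array(X)+np.array(cap['t']); return cap['fx']*c[0]/c[2]+cap['cx'],cap['fy']*c[1]/c[2]+cap['cy']
E
python3 - <<'E'
from h import *
ims=[]
print(ctrl.sense())
for c in ['side','top']:
    cap=eyes.capture(c); ims.append(cap['frame'])
    cv2.imwrite(f'pics/{c}0.png',cap['frame'])
    print(c,'campos',w(cap,[0,0,0]).round())
    for l in ['long_1','short','standing_bend','rack','hook_tip','bin','pad_1','cylinder','tin','tee']:
        r=eyes.landmark_of(c,l)
        print(l,[(round(d['p'],2),w(cap,d['point']).round().tolist(),[round(v) for v in proj(cap,w(cap,d['point']))]) for d in r])
E
```

```text
{'time_s': 0.0, 'joints': array([-1.51740905e+00,  3.13441042e-01,  1.49840505e+00, -3.97827748e-05,
        1.33096749e+00, -2.23453147e-01]), 'dq': array([ 0.00157019, -0.00032264,  0.00100821,  0.00075364, -0.00028218,
        0.00136375]), 'tau': array([-9.55948090e-04, -4.12265110e+01, -2.59742010e+01, -2.56914582e-04,
        4.21508492e-03, -9.56145840e-06]), 'eef_pos': array([ 143.4330436 , -504.80919191,  255.75168711]), 'ee_rot': array([-6.09902540e-04,  9.90434371e-01,  1.37983273e-01,  3.25979278e-05]), 'force': array([-0.30837397,  0.34271814, -0.07818065]), 'wrist_torque': array([ 0.02594128, -0.006027  ,  0.01717532]), 'grip_force': 0.0, 'grip_width': 0.9940405403507333}
side campos [205. 731. 765.]
long_1 [(0.83, [506.0, -226.0, 116.0], [326, 197])]
short [(0.64, [526.0, -129.0, 157.0], [302, 202])]
standing_bend [(0.86, [514.0, 253.0, 2.0], [233, 393])]
rack [(0.94, [510.0, -231.0, 2.0], [324, 235]), (0.17, [312.0, -276.0, 3.0], [409, 241])]
hook_tip [(0.84, [475.0, -224.0, 255.0], [341, 144])]
bin [(0.71, [511.0, 248.0, -6.0], [236, 394])]
pad_1 [(0.59, [476.0, 254.
[... 465 characters left out ...]
3, [511.0, -229.0, 113.0], [399, 222])]
short [(0.64, [527.0, -127.0, 156.0], [360, 213])]
standing_bend [(0.61, [513.0, 248.0, 3.0], [211, 224])]
rack [(0.65, [511.0, -228.0, 0.0], [391, 226])]
hook_tip [(0.63, [478.0, -229.0, 256.0], [411, 230])]
bin [(0.71, [515.0, 251.0, -3.0], [210, 223])]
pad_1 [(0.96, [480.0, 258.0, 2.0], [207, 236]), (0.54, [552.0, 245.0, 6.0], [213, 209])]
cylinder [(0.97, [491.0, 0.0, -0.0], [305, 233]), (0.58, [516.0, -329.0, 113.0], [439, 220]), (0.56, [317.0, -277.0, -4.0], [409, 300])]
tin [(0.81, [317.0, -282.0, -5.0], [411, 299]), (0.73, [516.0, -331.0, 118.0], [441, 220]), (0.68, [551.0, 246.0, 8.0], [212, 209])]
tee [(0.97, [313.0, 214.0, 2.0], [223, 300])]
```

```bash
python3 - <<'E'
import cv2
a=cv2.imread('pics/side0.png')[100:460,180:460];b=cv2.imread('pics/top0.png')[150:330,180:480]
b=cv2.resize(b,None,fx=2,fy=2)[:, :];a=cv2.resize(a,None,fx=1.4,fy=1.4)
cv2.imwrite('pics/s1.png',a);cv2.imwrite('pics/t1.png',b)
E
```

```text
(no output)
```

View pics/s1.png

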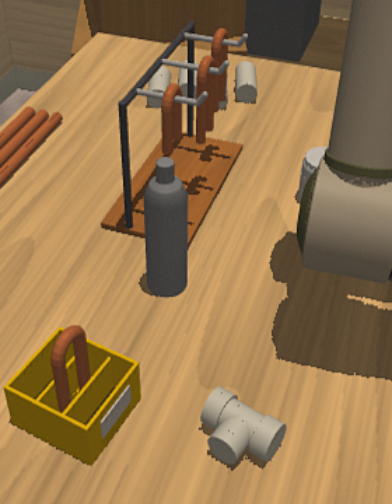

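View pics/t1.png

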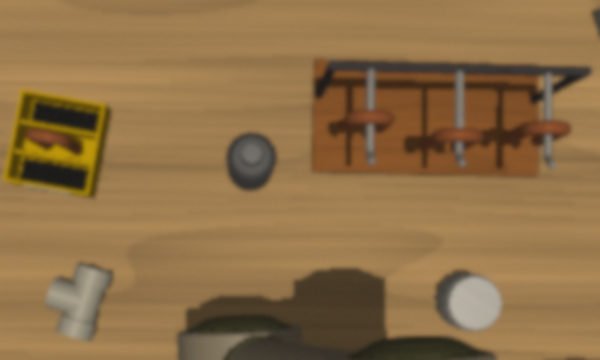

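The pictures show the standing bend in the middle slot of the bin (side 233,393), so the outer two slots are empty. The short bend is on the hook nearest the bin (top 360,213), and the long bends are on the middle and far hooks. I'll grip vertically across both legs.

Request:
step_arm(increments=[{"wz":0.9,"dz":-1},{"wz":0.9,"dz":-1},{"wz":0.9,"dz":-1},{"dz":-0.6,"dx":0.8,"dy":-0.6},{"dx":1,"dy":-0.75}], fingers=85, squeeze=20)

```text
invalid input at $.increments[0]: expected keys dx, dy, dz, wx, wy, wz
```

Request:
step_arm(increments=[{"dx":1,"dy":-0.75},{"dx":1,"dy":-0.75},{"dx":1,"dy":-0.75},{"dx":1,"dy":-0.75},{"dx":1,"dy":-0.75}])

```text
invalid input at $.increments[0]: expected keys dx, dy, dz, wx, wy, wz
```

Request:
step_arm(increments=[{"dx":1,"dy":-0.75},{"dx":1,"dy":-0.75},{"dx":1,"dy":-0.75},{},{}])

```text
invalid input at $.increments[0]: expected keys dx, dy, dz, wx, wy, wz
```

```bash
cat >> h.py <<'E'
def wr(n):
    s=ctrl.sense(); q=s['ee_rot']; R=Rn.from_quat(q,scalar_first=True).as_matrix(); p=np.array(s['eef_pos'])
    cap=eyes.capture('wrist'); T=np.array(cap['tool_from_camera'])
    W=np.eye(4); W[:3,:3]=R; W[:3,3]=p; C=W@T
    cap['R']=C[:3,:3].T; cap['t']=-C[:3,:3].T@C[:3,3]
    cv2.imwrite(f'pics/{n}.png',cap['frame']); return cap
def lm(cam,cap,ls):
    for l in ls:
        print(l,[(round(d['p'],2),w(cap,d['point']).round(1).tolist(),[round(v) for v in proj(cap,w(cap,d['point']))]) for d in eyes.landmark_of(cam,l)])
E
python3 - <<'E'
from h import *
s=ctrl.sense(); print(s['time_s'],s['eef_pos'],s['ee_rot'],s['joints'])
cap=wr('w1'); print(np.array(cap['tool_from_camera']).round(2))
lm('wrist',cap,['long_1','short','rack','hook_tip'])
E
```

```text
1.1 [ 143.45351138 -505.02841237  256.296826  ] [5.10901615e-06 9.90443117e-01 1.37921829e-01 2.41335291e-05] [-1.51743139e+00  3.12888514e-01  1.49770857e+00  5.04026005e-05
  1.33098948e+00 -2.23372799e-01]
[[   0.     -0.95   -0.31   81.38]
 [   1.     -0.      0.      1.16]
 [  -0.     -0.31    0.95 -116.1 ]
 [   0.      0.      0.      1.  ]]
long_1 []
short []
rack []
hook_tip []
```

View pics/w1.png

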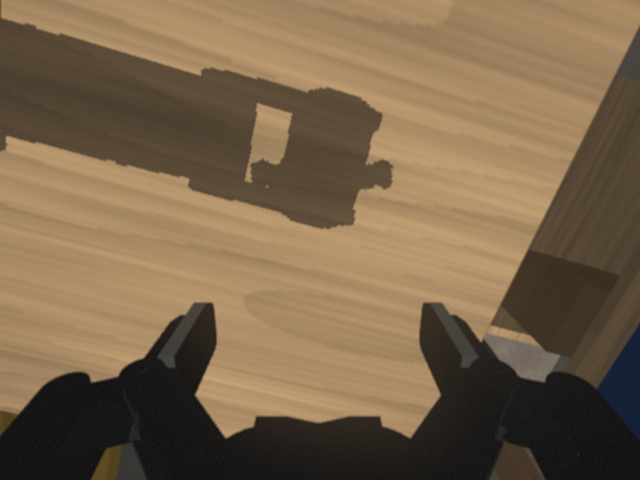

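The picture shows only bare bench and the open fingers, so the arm hasn't moved. The rows need all six keys.

Request:
step_arm(increments=[{"dx":0,"dy":0,"dz":-1,"wx":0,"wy":0,"wz":0.9},{"dx":0,"dy":0,"dz":-1,"wx":0,"wy":0,"wz":0.9},{"dx":0,"dy":0,"dz":-1,"wx":0,"wy":0,"wz":0.9},{"dx":0.8,"dy":-0.6,"dz":-0.6,"wx":0,"wy":0,"wz":0},{"dx":1,"dy":-0.75,"dz":0,"wx":0,"wy":0,"wz":0}], fingers=85, squeeze=20)

```text
time_s: 1.85
eef_pos: [188.7, -472.0, 348.2]
ee_rot: [0.002, 1.0, -0.004, 0.0]
force: [0.5, -0.7, -0.1]
grip_width: 0.993
grip_force: 0.0
```

Request:
step_arm(increments=[{"dx":1,"dy":-0.75,"dz":0,"wx":0,"wy":0,"wz":0},{"dx":1,"dy":-0.75,"dz":0,"wx":0,"wy":0,"wz":0},{"dx":1,"dy":-0.75,"dz":0,"wx":0,"wy":0,"wz":0},{"dx":1,"dy":-0.75,"dz":0,"wx":0,"wy":0,"wz":0},{"dx":1,"dy":-0.75,"dz":0,"wx":0,"wy":0,"wz":0}])

```text
time_s: 2.35
eef_pos: [315.1, -377.6, 346.4]
ee_rot: [0.0, 1.0, -0.003, 0.0]
force: [1.2, 0.3, 0.3]
grip_width: 0.994
grip_force: 0.0
```

Request:
step_arm(increments=[{"dx":1,"dy":-0.75,"dz":0,"wx":0,"wy":0,"wz":0},{"dx":1,"dy":-0.75,"dz":0,"wx":0,"wy":0,"wz":0},{"dx":1,"dy":-0.75,"dz":0,"wx":0,"wy":0,"wz":0},{"dx":0,"dy":0,"dz":0,"wx":0,"wy":0,"wz":0},{"dx":0,"dy":0,"dz":0,"wx":0,"wy":0,"wz":0}])

```text
time_s: 2.85
eef_pos: [389.7, -322.6, 346.2]
ee_rot: [0.0, 1.0, -0.002, -0.0]
force: [-0.0, 0.3, 1.0]
grip_width: 0.996
grip_force: 0.0
```

```bash
python3 - <<'E'
from h import *
s=ctrl.sense(); print(s['time_s'],s['eef_pos'],s['ee_rot'],s['joints'],s['force'])
cap=wr('w2')
lm('wrist',cap,['long_1','short','rack','hook_tip'])
E
```

```text
2.85 [ 389.65144333 -322.5882319   346.23810995] [ 5.66243994e-05  9.99997091e-01 -2.40695329e-03 -1.45046333e-04] [-9.23358587e-01  2.21578046e-01  1.38433406e+00 -2.99671816e-04
  1.53576590e+00  6.52262159e-01] [-0.03397237  0.26815547  0.95500433]
long_1 [(0.82, [506.0, -231.4, 116.1], [214, 77])]
short [(0.87, [528.8, -130.2, 153.8], [67, 40])]
rack [(0.85, [518.0, -231.7, -3.8], [241, 77])]
hook_tip [(0.65, [473.4, -232.8, 251.0], [156, 114])]
```

View pics/w2.png

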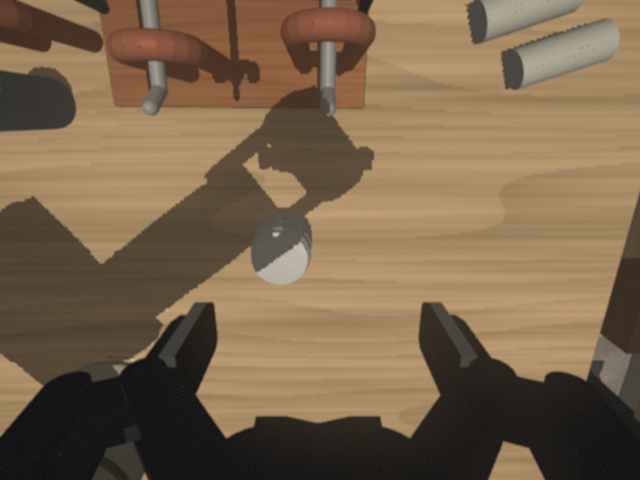

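The picture shows the far long bend's crown at about (328,28), with its hook tip at (327,100). The middle bend's crown is at (152,45), with its tip at (153,100).

```bash
cat >> h.py <<'E'
def bp(cap,u,v,z):
    d=np.array(cap['R']).T@np.array([(u-cap['cx'])/cap['fx'],(v-cap['cy'])/cap['fy'],1]); o=w(cap,[0,0,0]); return (o+d*(z-o[2])/d[2]).round(1)
def wcap():
    s=ctrl.sense(); return wr('tmp')
E
python3 - <<'E'
from h import *
cap=wr('w2b')
for n,u,v,z in [('fartip',327,100,253),('midtip',153,100,253),('farL',283,30,228),('farR',375,30,228),('midL',109,45,228),('midR',203,50,228),('hookfar',326,60,238),('hookmid',155,70,238),('baseL',115,106,12),('baseR',365,107,12)]: print(n,bp(cap,u,v,z))
for d in eyes.cut_out('wrist','long_1'):
    m=d['mask']; y,x=np.nonzero(m); print(d['p'],x.min(),x.max(),y.min(),y.max(),m.sum())
    i=(x-x.min()<4); j=(x.max()-x<4); print(y[i].mean(),y[j].mean())
E
```

```text
fartip [ 479.7 -330.1  253. ]
midtip [ 480.4 -234.2  253. ]
farL [ 519.2 -305.1  228. ]
farR [ 518.8 -358.7  228. ]
midL [ 512.1 -202.1  228. ]
midR [ 509.1 -257.3  228. ]
hookfar [ 501.8 -329.9  238. ]
hookmid [ 497.3 -231.3  238. ]
baseL [485.3 -83.7  12. ]
baseR [ 482.  -381.6   12. ]
0.69 279 373 5 70 4187
30.08 29.3
0.67 105 242 27 81 4607
42.92307692307692 72.64444444444445
```

Request:
step_arm(increments=[{"dx":1,"dy":0.12,"dz":0,"wx":0,"wy":0,"wz":0},{"dx":1,"dy":0.12,"dz":0,"wx":0,"wy":0,"wz":0},{"dx":1,"dy":0.12,"dz":0,"wx":0,"wy":0,"wz":0},{"dx":1,"dy":0,"dz":0.5,"wx":0,"wy":0,"wz":0},{"dx":1,"dy":0,"dz":0.5,"wx":0,"wy":0,"wz":0}])

```text
time_s: 3.7
eef_pos: [515.3, -332.8, 321.0]
ee_rot: [0.0, 1.0, -0.003, 0.0]
force: [-0.3, -0.2, -0.4]
grip_width: 0.995
grip_force: 0.0
```

Request:
step_arm(increments=[{"dx":0.14,"dy":0,"dz":0.5,"wx":0,"wy":0,"wz":0},{"dx":0,"dy":0,"dz":0,"wx":0,"wy":0,"wz":0},{"dx":0,"dy":0,"dz":0,"wx":0,"wy":0,"wz":0}])

```text
time_s: 4.0
eef_pos: [517.3, -332.7, 309.3]
ee_rot: [0.0, 1.0, -0.003, -0.0]
force: [-1.2, -0.1, 1.0]
grip_width: 0.993
grip_force: 0.0
```

```bash
python3 - <<'E'
from h import *
s=ctrl.sense(); print(s['time_s'],s['eef_pos'],s['ee_rot'],s['joints'],s['force'])
cap=wr('w3')
lm('wrist',cap,['long_1','rack','hook_tip'])
for d in eyes.cut_out('wrist','long_1'):
    m=d['mask']; y,x=np.nonzero(m); print(d['p'],x.min(),x.max(),y.min(),y.max(),m.sum())
print(proj(cap,[518,-331,256]),proj(cap,[518,-331,240]))
E
```

```text
4.0 [ 517.31925458 -332.74746222  309.25071306] [ 8.37656003e-05  9.99994711e-01 -3.25125577e-03 -3.28972112e-05] [-7.61749004e-01  4.92526185e-01  1.10215485e+00 -1.66909265e-04
  1.54684415e+00  8.15553837e-01] [-1.17466415 -0.09933483  1.00218212]
long_1 [(0.7, [475.8, -230.3, 250.7], [138, 344]), (0.59, [505.3, -230.4, 114.5], [205, 226])]
rack [(0.94, [515.8, -230.0, -0.6], [232, 190]), (0.64, [477.3, -228.1, 248.8], [136, 340])]
hook_tip [(0.62, [478.1, -229.4, 248.2], [138, 338])]
0.94 265 357 204 285 4406
(np.float64(312.37393900432403), np.float64(280.2296456989677)) (np.float64(312.7510557691796), np.float64(267.9463662055656))
```

View pics/w3.png

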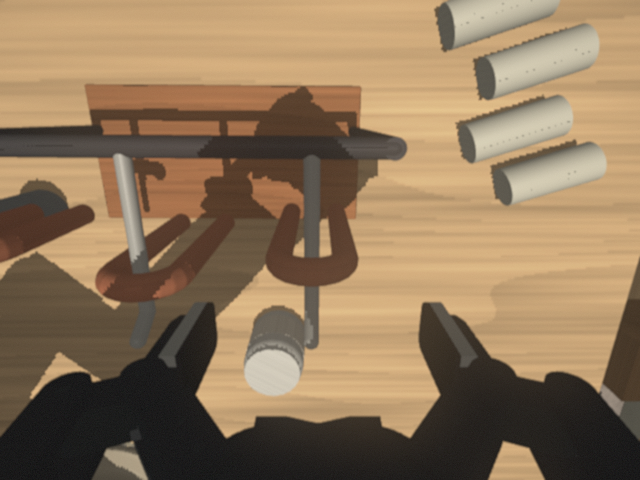

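The far bend's crown shows at columns 265–357, rows 204–285, within about 2 mm of where I expected it. I'm descending and closing.

Request:
step_arm(increments=[{"dx":0.05,"dy":-0.08,"dz":1,"wx":0,"wy":0,"wz":0},{"dx":0,"dy":0,"dz":1,"wx":0,"wy":0,"wz":0},{"dx":0,"dy":0,"dz":1,"wx":0,"wy":0,"wz":0},{"dx":0,"dy":0,"dz":0.5,"wx":0,"wy":0,"wz":0},{"dx":0,"dy":0,"dz":0,"wx":0,"wy":0,"wz":0}])

```text
time_s: 4.75
eef_pos: [518.8, -330.3, 220.2]
ee_rot: [-0.001, 1.0, -0.003, -0.001]
force: [-0.4, 0.1, 0.3]
grip_width: 0.996
grip_force: 0.0
```

Request:
step_arm(increments=[{"dx":0,"dy":0,"dz":0,"wx":0,"wy":0,"wz":0},{"dx":0,"dy":0,"dz":0,"wx":0,"wy":0,"wz":0},{"dx":0,"dy":0,"dz":0,"wx":0,"wy":0,"wz":0},{"dx":0,"dy":0,"dz":0,"wx":0,"wy":0,"wz":0},{"dx":0,"dy":0,"dz":0,"wx":0,"wy":0,"wz":0}], fingers=48, squeeze=20)

```text
time_s: 5.25
eef_pos: [519.6, -330.9, 222.8]
ee_rot: [0.001, 1.0, -0.003, 0.001]
force: [0.2, -0.2, 5.9]
grip_width: 0.652
grip_force: 21.0
```

```bash
python3 - <<'E'
from h import *
s=ctrl.sense(); print(s['time_s'],s['eef_pos'],s['force'],s['wrist_torque'],s['grip_width'],s['grip_force'])
cap=wr('w4')
print(proj(cap,[518,-331,256]))
E
```

```text
5.25 [ 519.64721232 -330.85228387  222.77499538] [ 0.17756364 -0.17336932  5.93730075] [-0.01347588 -0.03579101  0.01137799] 0.6524517506517499 20.957629904150963
(np.float64(315.1732739179323), np.float64(414.7332333481764))
```

View pics/w4.png

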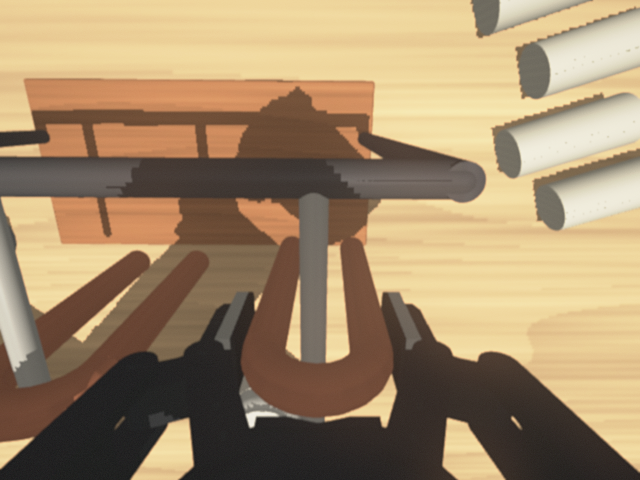

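Both legs are gripped (opening about 56 mm), with the bend centred between the pads. I'm lifting it and drawing it off the hook.

Request:
step_arm(increments=[{"dx":0,"dy":0,"dz":-0.2,"wx":0,"wy":0,"wz":0},{"dx":0,"dy":0,"dz":-0.4,"wx":0,"wy":0,"wz":0},{"dx":0,"dy":0,"dz":-0.5,"wx":0,"wy":0,"wz":0},{"dx":0,"dy":0,"dz":-0.5,"wx":0,"wy":0,"wz":0},{"dx":0,"dy":0,"dz":0,"wx":0,"wy":0,"wz":0}], squeeze=24)

```text
time_s: 5.8
eef_pos: [519.7, -330.9, 263.8]
ee_rot: [0.001, 1.0, -0.003, 0.001]
force: [0.1, -0.1, -1.7]
grip_width: 0.647
grip_force: 25.7
```

```bash
python3 - <<'E'
from h import *
s=ctrl.sense(); print(s['time_s'],s['eef_pos'],s['force'],s['wrist_torque'],s['grip_width'],s['grip_force'])
cap=eyes.capture('side'); cv2.imwrite('pics/s2.png',cv2.resize(cap['frame'][90:250,260:420],None,fx=3,fy=3))
wr('w5'); 
for d in eyes.cut_out('wrist','long_1'):
    m=d['mask']; y,x=np.nonzero(m); print(d['p'],x.min(),x.max(),y.min(),y.max(),m.sum())
E
```

```text
5.8 [ 519.72742596 -330.92556013  263.84767373] [ 0.0990632  -0.13616377 -1.72405187] [ 0.00732663  0.00825343 -0.00334803] 0.6470084028672541 25.71462571620941
0.93 37 222 231 360 9982
0.59 240 394 236 417 15511
```

View pics/s2.png

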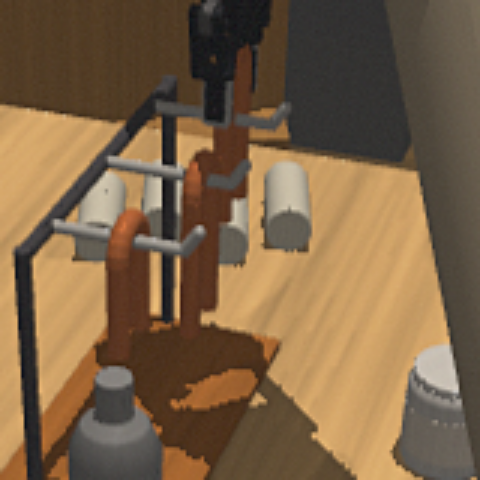

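The bend is free of the hook and hanging straight (1.7 N of weight). I'm pulling it out toward the robot, then carrying it past the front of the cylinder.

Request:
step_arm(increments=[{"dx":-0.6,"dy":0,"dz":0,"wx":0,"wy":0,"wz":0},{"dx":-1,"dy":0,"dz":0,"wx":0,"wy":0,"wz":0},{"dx":-1,"dy":0,"dz":-0.2,"wx":0,"wy":0,"wz":0},{"dx":-1,"dy":0,"dz":-0.3,"wx":0,"wy":0,"wz":0},{"dx":-1,"dy":-0.5,"dz":-0.3,"wx":0,"wy":0,"wz":0}])

```text
time_s: 6.45
eef_pos: [403.1, -317.7, 280.7]
ee_rot: [-0.0, 1.0, -0.003, -0.0]
force: [0.5, -0.7, -1.4]
grip_width: 0.648
grip_force: 25.8
```

Request:
step_arm(increments=[{"dx":-0.5,"dy":-1,"dz":0,"wx":0,"wy":0,"wz":0},{"dx":0,"dy":-1,"dz":0,"wx":0,"wy":0,"wz":0},{"dx":0,"dy":-1,"dz":0,"wx":0,"wy":0,"wz":0},{"dx":0,"dy":-1,"dz":0,"wx":0,"wy":0,"wz":0},{"dx":0,"dy":-1,"dz":0,"wx":0,"wy":0,"wz":0}])

```text
time_s: 6.95
eef_pos: [392.2, -191.1, 280.8]
ee_rot: [-0.0, 1.0, -0.003, -0.0]
force: [0.6, 0.8, -1.7]
grip_width: 0.648
grip_force: 25.8
```

Request:
step_arm(increments=[{"dx":0,"dy":-1,"dz":0,"wx":0,"wy":0,"wz":0},{"dx":0,"dy":-1,"dz":0,"wx":0,"wy":0,"wz":0},{"dx":0,"dy":-1,"dz":0,"wx":0,"wy":0,"wz":0},{"dx":0,"dy":-1,"dz":0,"wx":0,"wy":0,"wz":0},{"dx":0,"dy":-1,"dz":0,"wx":0,"wy":0,"wz":0}])

```text
time_s: 7.45
eef_pos: [393.0, -66.2, 280.9]
ee_rot: [-0.0, 1.0, -0.003, -0.0]
force: [1.3, 0.1, -2.3]
grip_width: 0.65
grip_force: 25.8
```

Request:
step_arm(increments=[{"dx":0,"dy":-1,"dz":0,"wx":0,"wy":0,"wz":0},{"dx":0,"dy":-1,"dz":0,"wx":0,"wy":0,"wz":0},{"dx":0,"dy":-1,"dz":0,"wx":0,"wy":0,"wz":0},{"dx":0,"dy":-1,"dz":0,"wx":0,"wy":0,"wz":0},{"dx":0,"dy":-1,"dz":0,"wx":0,"wy":0,"wz":0}])

```text
time_s: 7.95
eef_pos: [393.7, 58.8, 280.9]
ee_rot: [-0.0, 1.0, -0.003, -0.0]
force: [0.3, -0.3, -1.2]
grip_width: 0.647
grip_force: 25.8
```

Request:
step_arm(increments=[{"dx":0,"dy":-1,"dz":0,"wx":0,"wy":0,"wz":0},{"dx":0,"dy":-1,"dz":0,"wx":0,"wy":0,"wz":0},{"dx":0,"dy":-1,"dz":0,"wx":0,"wy":0,"wz":0},{"dx":0,"dy":-1,"dz":0,"wx":0,"wy":0,"wz":0},{"dx":0,"dy":-1,"dz":0,"wx":0,"wy":0,"wz":0}])

```text
time_s: 8.45
eef_pos: [394.4, 183.8, 280.9]
ee_rot: [0.0, 1.0, -0.003, -0.0]
force: [0.1, -0.2, -2.6]
grip_width: 0.65
grip_force: 25.8
```

Request:
step_arm(increments=[{"dx":0,"dy":-0.8,"dz":0,"wx":0,"wy":0,"wz":0},{"dx":0,"dy":-0.6,"dz":0,"wx":0,"wy":0,"wz":0},{"dx":0,"dy":-0.3,"dz":0,"wx":0,"wy":0,"wz":0.8},{"dx":0,"dy":0,"dz":0,"wx":0,"wy":0,"wz":0.8},{"dx":0,"dy":0,"dz":0,"wx":0,"wy":0,"wz":0}])

```text
time_s: 8.95
eef_pos: [394.8, 225.4, 280.8]
ee_rot: [0.0, 0.996, -0.087, -0.0]
force: [-0.2, -0.3, -1.0]
grip_width: 0.649
grip_force: 25.9
```

```bash
python3 - <<'E'
from h import *
s=ctrl.sense(); print(s['time_s'],s['eef_pos'],s['ee_rot'],s['force'],s['wrist_torque'],s['grip_width'],s['grip_force'],s['joints'])
cap=wr('w6'); lm('wrist',cap,['pad_1','bin','standing_bend'])
cap=eyes.capture('top'); lm('top',cap,['pad_1','bin','standing_bend','cylinder'])
for l in ['pad_1','bin']:
  for d in eyes.cut_out('top',l)[:2]:
    m=d['mask']; c,_=cv2.findContours(m.astype(np.uint8),0,2); c=max(c,key=cv2.contourArea); r=cv2.minAreaRect(c)
    z=8 if l=='pad_1' else 70
    print(l,round(d['p'],2),r,[bp(cap,*q,z)[:2].tolist() for q in cv2.boxPoints(r)],bp(cap,*r[0],z))
E
```

```text
8.95 [394.78500039 225.36829041 280.80618859] [ 1.92401541e-04  9.96227761e-01 -8.67753522e-02 -4.99802748e-04] [-0.23413299 -0.26424785 -0.95548974] [ 0.03933461 -0.05258794 -0.05282545] 0.6485697968826346 25.860274583101273 [ 2.60016350e-01  1.37903338e-01  1.65321172e+00 -2.25700703e-05
  1.35154848e+00  2.00458687e+00]
pad_1 [(0.94, [552.1, 241.1, 2.9], [273, 42]), (0.93, [477.0, 260.0, 4.9], [271, 124])]
bin [(0.96, [517.1, 248.7, 2.6], [273, 81])]
standing_bend []
pad_1 [(0.76, [550.7, 243.9, 7.6], [213, 209]), (0.7, [314.3, -279.9, -4.7], [411, 300]), (0.67, [312.7, 212.2, 1.0], [224, 300]), (0.65, [480.7, 255.0, 1.4], [208, 236])]
bin [(0.95, [515.9, 254.5, -2.4], [209, 223])]
standing_bend [(0.61, [513.7, 247.9, 3.5], [211, 223])]
cylinder [(0.72, [512.4, -229.8, 1.5], [392, 226]), (0.63, [489.0, 2.0, 0.6], [305, 234])]
pad_1 0.65 ((212.57998657226562, 208.43997192382812), (33.51686477661133, 11.172287940979004), 8.130102157592773) [[544.2, 289.8], [573.5, 286.3], [561.8, 199.2], [532.4, 202.8]] [553.  244.6   8. ]
pad_1 0.65 ((216.0, 238.5), (11.0, 14.0), 90.0) [[488.1, 252.7], [488.4, 216.1], [459.5, 215.6], [459.2, 252.1]] [473.8 234.2   8. ]
bin 0.95 ((209.03021240234375, 221.32888793945312), (47.327537536621094, 47.67510223388672), 10.007980346679688) [[463.2, 310.6], [582.0, 292.5], [562.2, 175.2], [443.5, 194.0]] [512.5 243.1  70. ]
```

View pics/w6.png

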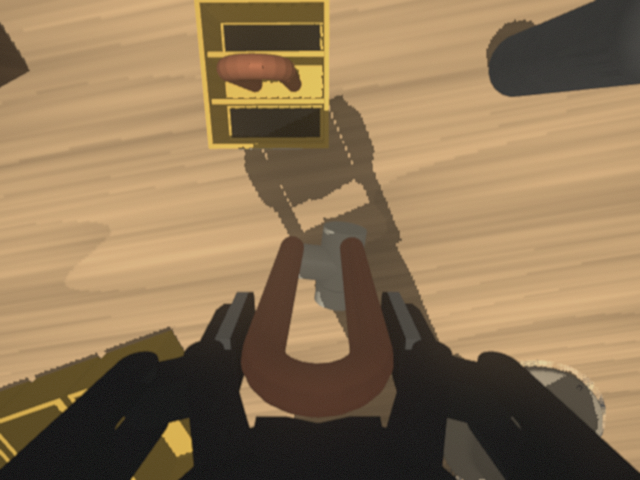

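The picture shows the bin square to the tool. Its front edge runs (210,148)–(330,147), the near pad is around (275,122), the far pad around (272,38), and the held bend hangs straight.

```bash
python3 - <<'E'
from h import *
cap=wr('w6b'); s=ctrl.sense(); R=Rn.from_quat(s['ee_rot'],scalar_first=True).as_matrix(); p=np.array(s['eef_pos'])
T=lambda X:(R.T@(np.array(X)-p)).round(1).tolist()
for n,u,v,z in [('FL',210,148,70),('FR',330,147,70),('RL',197,2,70),('RR',329,0.5,70),('div1L',213,101,70),('div1R',329,104,70),('div2L',208,54,70),('div2R',329,51,70)]:
    X=bp(cap,u,v,z); print(n,X,T(X))
for l in ['pad_1','bin']:
  for d in eyes.cut_out('wrist',l)[:2]:
    c,_=cv2.findContours(d['mask'].astype(np.uint8),0,2); c=max(c,key=cv2.contourArea); r=cv2.minAreaRect(c)
    z=8 if l=='pad_1' else 70
    Q=[bp(cap,*q,z) for q in cv2.boxPoints(r)]; print(l,d['p'],r,[T(q)[:2] for q in Q],np.mean(Q,0),T(np.mean(Q,0)))
E
```

```text
FL [466.5 309.9  70. ] [55.7, -95.7, 211.4]
FR [448.8 203.6  70. ] [56.6, 12.0, 211.3]
RL [578.2 289.9  70. ] [169.2, -95.3, 211.4]
RR [561.1 186.1  70. ] [170.3, 9.9, 211.4]
div1L [504.3 296.8  70. ] [95.2, -89.4, 211.4]
div1R [484.7 198.6  70. ] [92.8, 10.7, 211.3]
div2L [540.5 291.3  70. ] [131.8, -90.2, 211.4]
div2R [525.4 191.9  70. ] [134.1, 10.3, 211.4]
pad_1 0.77 ((271.0, 38.0), (28.0, 96.0), 90.0) [[167.4, -90.4], [167.4, 2.3], [143.1, 2.2], [143.1, -92.5]] [555.725 242.35    8.   ] [155.2, -44.6, 273.4]
pad_1 0.63 ((274.376708984375, 122.13396453857422), (89.09090423583984, 29.482704162597656), 0.8184555172920227) [[62.9, -92.1], [92.2, -89.4], [91.0, 2.4], [61.6, 2.0]] [478.525 255.55    8.   ] [76.9, -44.3, 273.4]
bin 0.9 ((261.5, 74.49998474121094), (148.99996948242188, 134.99996948242188), 90.0) [[170.6, -97.6], [170.6, 9.9], [54.8, 11.1], [54.8, -110.2]] [514.175 251.75   70.   ] [112.7, -46.7, 211.4]
bin 0.38 ((259.0, 73.0), (38.0, 84.0), 90.0) [[131.8, -82.7], [131.8, -12.9], [102.4, -13.4], [102.5, -85.4]] [518.875 252.85   70.   ] [117.1, -48.6, 211.4]
```

Request:
step_arm(increments=[{"dx":1,"dy":-0.29,"dz":0,"wx":0,"wy":0,"wz":0},{"dx":1,"dy":-0.29,"dz":0,"wx":0,"wy":0,"wz":0},{"dx":1,"dy":-0.29,"dz":0,"wx":0,"wy":0,"wz":0},{"dx":1,"dy":-0.29,"dz":0,"wx":0,"wy":0,"wz":0},{"dx":1,"dy":-0.29,"dz":0,"wx":0,"wy":0,"wz":0}])

```text
time_s: 10.15
eef_pos: [525.5, 239.4, 281.1]
ee_rot: [0.0, 0.996, -0.087, -0.0]
force: [0.8, 0.1, -1.2]
grip_width: 0.65
grip_force: 25.9
```

Request:
step_arm(increments=[{"dx":1,"dy":-0.29,"dz":0,"wx":0,"wy":0,"wz":0},{"dx":0.12,"dy":0,"dz":0,"wx":0,"wy":0,"wz":0},{"dx":0,"dy":0,"dz":1,"wx":0,"wy":0,"wz":0},{"dx":0,"dy":0,"dz":1,"wx":0,"wy":0,"wz":0},{"dx":0,"dy":0,"dz":0,"wx":0,"wy":0,"wz":0}])

```text
time_s: 10.65
eef_pos: [551.7, 241.4, 228.1]
ee_rot: [0.001, 0.996, -0.087, -0.003]
force: [-0.2, -0.1, -1.5]
grip_width: 0.646
grip_force: 26.1
```

```bash
python3 - <<'E'
from h import *
s=ctrl.sense(); print(s['time_s'],s['eef_pos'],s['ee_rot'],s['force'],s['wrist_torque'],s['grip_width'],s['grip_force'])
cap=wr('w7'); lm('wrist',cap,['pad_1','bin','standing_bend','long_1'])
a=cap['frame']
b=eyes.capture('side')['frame'][200:440,160:360]
cv2.imwrite('pics/c7.png',np.hstack([cv2.resize(a,(480,360)),cv2.resize(b,(300,360))]))
E
```

```text
10.65 [551.65422444 241.36971087 228.1459403 ] [ 9.76358581e-04  9.96238157e-01 -8.65938755e-02 -3.17529817e-03] [-0.15251276 -0.05190941 -1.47292282] [-0.043978   -0.01090864 -0.04254798] 0.6460188369734388 26.123005432084696
pad_1 [(0.71, [550.1, 241.3, 1.0], [317, 205])]
bin [(0.91, [514.8, 250.6, -0.2], [314, 239])]
standing_bend [(0.96, [514.4, 245.9, 4.8], [318, 240])]
long_1 []
```

View pics/c7.png

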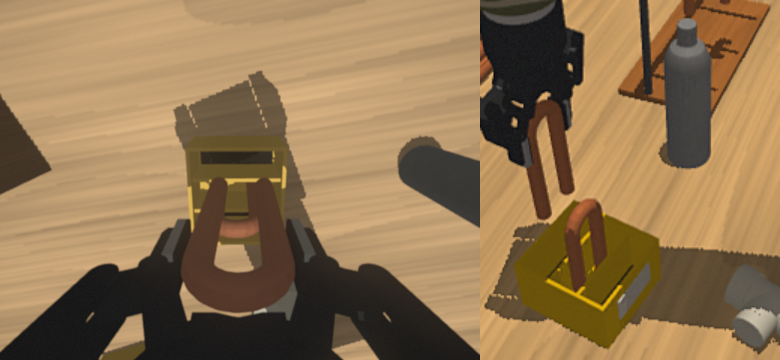

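The held bend is over the far slot, and the pad network puts its centre at (550,241) against the bend at about (551,241). The standing bend is clear of it. I'm lowering it, slowly at the end.

Request:
step_arm(increments=[{"dx":0,"dy":0,"dz":1,"wx":0,"wy":0,"wz":0},{"dx":0,"dy":0,"dz":0.9,"wx":0,"wy":0,"wz":0},{"dx":0,"dy":0,"dz":0.8,"wx":0,"wy":0,"wz":0},{"dx":0,"dy":0,"dz":0.7,"wx":0,"wy":0,"wz":0},{"dx":0,"dy":0,"dz":0.5,"wx":0,"wy":0,"wz":0}])

```text
time_s: 11.45
eef_pos: [553.3, 241.7, 133.3]
ee_rot: [-0.0, 0.996, -0.087, -0.0]
force: [0.3, -0.4, -1.7]
grip_width: 0.647
grip_force: 26.2
```

Request:
step_arm(increments=[{"dx":0,"dy":0,"dz":0.1,"wx":0,"wy":0,"wz":0},{"dx":0,"dy":0,"dz":0.1,"wx":0,"wy":0,"wz":0},{"dx":0,"dy":0,"dz":0,"wx":0,"wy":0,"wz":0}])

```text
time_s: 11.75
eef_pos: [553.6, 241.7, 129.5]
ee_rot: [-0.0, 0.996, -0.087, 0.001]
force: [0.3, -0.1, -1.0]
grip_width: 0.644
grip_force: 26.2
```

Request:
step_arm(increments=[{"dx":0,"dy":0,"dz":0.15,"wx":0,"wy":0,"wz":0},{"dx":0,"dy":0,"dz":0.1,"wx":0,"wy":0,"wz":0},{"dx":0,"dy":0,"dz":0.1,"wx":0,"wy":0,"wz":0},{"dx":0,"dy":0,"dz":0,"wx":0,"wy":0,"wz":0}])

```text
time_s: 12.15
eef_pos: [553.1, 241.6, 119.7]
ee_rot: [0.0, 0.996, -0.087, -0.0]
force: [0.1, 0.3, -1.0]
grip_width: 0.649
grip_force: 26.2
```

Request:
step_arm(increments=[{"dx":0,"dy":0,"dz":0.06,"wx":0,"wy":0,"wz":0},{"dx":0,"dy":0,"dz":0,"wx":0,"wy":0,"wz":0}])

```text
time_s: 12.35
eef_pos: [553.2, 241.7, 118.4]
ee_rot: [0.0, 0.996, -0.087, -0.0]
force: [1.4, -0.1, -1.1]
grip_width: 0.648
grip_force: 26.2
```

Request:
step_arm(increments=[{"dx":0,"dy":0,"dz":0.06,"wx":0,"wy":0,"wz":0},{"dx":0,"dy":0,"dz":0,"wx":0,"wy":0,"wz":0}])

```text
time_s: 12.55
eef_pos: [553.2, 241.7, 116.9]
ee_rot: [0.0, 0.996, -0.087, -0.0]
force: [0.1, -0.9, -1.0]
grip_width: 0.647
grip_force: 26.2
```

Request:
step_arm(increments=[{"dx":0,"dy":0,"dz":0.05,"wx":0,"wy":0,"wz":0},{"dx":0,"dy":0,"dz":0,"wx":0,"wy":0,"wz":0}])

```text
time_s: 12.75
eef_pos: [553.2, 241.7, 115.7]
ee_rot: [-0.0, 0.996, -0.087, -0.0]
force: [-0.9, 0.2, -1.6]
grip_width: 0.646
grip_force: 26.2
```

Request:
step_arm(increments=[{"dx":0,"dy":0,"dz":0.05,"wx":0,"wy":0,"wz":0},{"dx":0,"dy":0,"dz":0,"wx":0,"wy":0,"wz":0}])

```text
time_s: 12.95
eef_pos: [553.8, 241.6, 115.5]
ee_rot: [-0.0, 0.996, -0.087, 0.001]
force: [-1.5, -1.2, 4.5]
grip_width: 0.648
grip_force: 26.6
```

Request:
step_arm(increments=[{"dx":0,"dy":0,"dz":0.04,"wx":0,"wy":0,"wz":0},{"dx":0,"dy":0,"dz":0,"wx":0,"wy":0,"wz":0}])

```text
time_s: 13.15
eef_pos: [554.2, 241.5, 115.4]
ee_rot: [-0.0, 0.996, -0.087, 0.002]
force: [-1.2, -3.1, 11.4]
grip_width: 0.647
grip_force: 27.1
```

The bend is seated on the pad. I'm relaxing the press slightly, then opening.

Request:
step_arm(increments=[{"dx":0,"dy":0,"dz":-0.04,"wx":0,"wy":0,"wz":0},{"dx":0,"dy":0,"dz":0,"wx":0,"wy":0,"wz":0}])

```text
time_s: 13.35
eef_pos: [553.7, 241.6, 115.4]
ee_rot: [-0.0, 0.996, -0.087, 0.001]
force: [-1.1, -1.2, 5.8]
grip_width: 0.651
grip_force: 26.7
```

Request:
step_arm(increments=[{"dx":0,"dy":0,"dz":0,"wx":0,"wy":0,"wz":0},{"dx":0,"dy":0,"dz":0,"wx":0,"wy":0,"wz":0},{"dx":0,"dy":0,"dz":0,"wx":0,"wy":0,"wz":0},{"dx":0,"dy":0,"dz":0,"wx":0,"wy":0,"wz":0}], fingers=82)

```text
time_s: 13.75
eef_pos: [553.2, 241.7, 114.3]
ee_rot: [0.0, 0.996, -0.087, -0.0]
force: [-0.4, 0.4, -0.1]
grip_width: 0.96
grip_force: 0.0
```

```bash
python3 - <<'E'
from h import *
s=ctrl.sense(); print(s['time_s'],s['eef_pos'],s['force'],s['grip_width'],s['grip_force'])
for c in ['side','top']:
    cap=eyes.capture(c); lm(c,cap,['long_1','standing_bend','pad_1'])
E
```

```text
13.75 [553.17663303 241.69917417 114.32735194] [-0.40228377  0.39754861 -0.05763173] 0.9597248172151409 0.0
long_1 [(0.63, [549.2, 238.4, 8.9], [219, 379])]
standing_bend [(0.97, [510.3, 248.3, 3.9], [236, 391])]
pad_1 [(0.4, [477.3, 256.0, 7.9], [252, 399])]
long_1 [(0.55, [510.5, -226.6, 115.4], [398, 222])]
standing_bend []
pad_1 []
```

Released, and the bend is standing at about (549,238,9). Next I'm rising and going over the cylinder to the middle hook.

Request:
step_arm(increments=[{"dx":0,"dy":0,"dz":-0.4,"wx":0,"wy":0,"wz":0},{"dx":0,"dy":0,"dz":-1,"wx":0,"wy":0,"wz":0},{"dx":0,"dy":0,"dz":-1,"wx":0,"wy":0,"wz":0},{"dx":0,"dy":0,"dz":-1,"wx":0,"wy":0,"wz":0},{"dx":0,"dy":0,"dz":-1,"wx":0,"wy":0,"wz":0}])

```text
time_s: 14.65
eef_pos: [553.2, 241.7, 226.5]
ee_rot: [-0.0, 0.996, -0.087, 0.0]
force: [-0.6, -0.2, 0.2]
grip_width: 0.96
grip_force: 0.0
```

Request:
step_arm(increments=[{"dx":0,"dy":0,"dz":-1,"wx":0,"wy":0,"wz":0},{"dx":0,"dy":0,"dz":-1,"wx":0,"wy":0,"wz":0},{"dx":0,"dy":0,"dz":-1,"wx":0,"wy":0,"wz":-0.8},{"dx":0,"dy":0,"dz":-0.4,"wx":0,"wy":0,"wz":-0.8},{"dx":0,"dy":1,"dz":0,"wx":0,"wy":0,"wz":0}])

```text
time_s: 15.15
eef_pos: [553.1, 218.2, 312.1]
ee_rot: [-0.001, 1.0, -0.0, 0.002]
force: [0.2, -0.7, 0.6]
grip_width: 0.967
grip_force: 0.0
```

Request:
step_arm(increments=[{"dx":-0.1,"dy":1,"dz":0,"wx":0,"wy":0,"wz":0},{"dx":-0.1,"dy":1,"dz":0,"wx":0,"wy":0,"wz":0},{"dx":-0.1,"dy":1,"dz":0,"wx":0,"wy":0,"wz":0},{"dx":-0.1,"dy":1,"dz":0,"wx":0,"wy":0,"wz":0},{"dx":-0.1,"dy":1,"dz":0,"wx":0,"wy":0,"wz":0}], fingers=85)

```text
time_s: 15.65
eef_pos: [539.5, 90.8, 310.4]
ee_rot: [0.0, 1.0, -0.003, 0.0]
force: [0.8, -0.5, 0.1]
grip_width: 0.996
grip_force: 0.0
```

Request:
step_arm(increments=[{"dx":-0.1,"dy":1,"dz":0,"wx":0,"wy":0,"wz":0},{"dx":-0.1,"dy":1,"dz":0,"wx":0,"wy":0,"wz":0},{"dx":-0.1,"dy":1,"dz":0,"wx":0,"wy":0,"wz":0},{"dx":-0.1,"dy":1,"dz":0,"wx":0,"wy":0,"wz":0},{"dx":-0.1,"dy":1,"dz":0,"wx":0,"wy":0,"wz":0}])

```text
time_s: 16.15
eef_pos: [526.3, -34.1, 310.5]
ee_rot: [0.0, 1.0, -0.003, 0.0]
force: [0.2, 0.1, 0.4]
grip_width: 0.992
grip_force: 0.0
```

Request:
step_arm(increments=[{"dx":-0.1,"dy":1,"dz":0,"wx":0,"wy":0,"wz":0},{"dx":-0.1,"dy":1,"dz":0,"wx":0,"wy":0,"wz":0},{"dx":-0.1,"dy":1,"dz":0,"wx":0,"wy":0,"wz":0},{"dx":-0.1,"dy":1,"dz":0,"wx":0,"wy":0,"wz":0},{"dx":-0.1,"dy":1,"dz":0,"wx":0,"wy":0,"wz":0}])

```text
time_s: 16.65
eef_pos: [513.1, -159.0, 310.4]
ee_rot: [0.0, 1.0, -0.003, 0.0]
force: [0.1, 0.3, -0.1]
grip_width: 0.992
grip_force: 0.0
```

Request:
step_arm(increments=[{"dx":0,"dy":0.9,"dz":0,"wx":0,"wy":0,"wz":0},{"dx":0,"dy":0.9,"dz":0,"wx":0,"wy":0,"wz":0},{"dx":0,"dy":0.9,"dz":0,"wx":0,"wy":0,"wz":0},{"dx":0,"dy":0,"dz":0,"wx":0,"wy":0,"wz":0},{"dx":0,"dy":0,"dz":0,"wx":0,"wy":0,"wz":0}])

```text
time_s: 17.15
eef_pos: [512.9, -225.4, 310.0]
ee_rot: [-0.0, 1.0, -0.003, 0.0]
force: [0.1, 0.5, 0.1]
grip_width: 0.993
grip_force: 0.0
```

```bash
python3 - <<'E'
from h import *
s=ctrl.sense(); print(s['time_s'],s['eef_pos'],s['ee_rot'],s['force'],s['joints'])
cap=wr('w8')
lm('wrist',cap,['long_1','short','hook_tip'])
for d in eyes.cut_out('wrist','long_1'):
    m=d['mask']; y,x=np.nonzero(m); print(d['p'],x.min(),x.max(),y.min(),y.max(),m.sum())
for xx in (506,510,514):
  P=[proj(cap,[xx+8*np.cos(a)*-1,-230,248+8*np.sin(a)])[1] for a in np.linspace(0,1.57,9)]; print(xx,max(P),proj(cap,[xx,-230,248])[0])
cap=eyes.capture('top'); lm('top',cap,['long_1','standing_bend','pad_1','short','cylinder'])
E
```

```text
17.15 [ 512.88887937 -225.38494879  309.97388788] [-3.45191488e-05  9.99994717e-01 -3.24593664e-03  1.66395502e-04] [0.1447878  0.54470368 0.14875859] [-6.23259688e-01  3.61001213e-01  1.29232647e+00  2.50412346e-04
  1.48803424e+00  9.54007852e-01]
long_1 [(0.68, [509.6, -232.1, 114.4], [324, 216])]
short [(0.94, [529.3, -126.5, 155.8], [189, 207])]
hook_tip [(0.88, [477.9, -227.4, 247.9], [320, 330]), (0.3, [509.1, -230.8, 111.8], [322, 216])]
0.93 278 369 208 292 4543
0.32 102 231 197 262 4622
506 300.40746471354953 324.24709930800486
510 293.87610336354834 324.2427561185447
514 287.29126577926417 324.2383569060966
long_1 [(0.48, [508.3, -227.9, 114.4], [399, 223]), (0.48, [549.6, 238.7, 8.1], [215, 210])]
standing_bend [(0.55, [512.4, 249.1, 2.6], [211, 224])]
pad_1 [(0.67, [550.6, 242.8, 6.8], [213, 209]), (0.57, [481.7, 257.5, 4.8], [207, 236])]
short [(0.75, [526.2, -129.6, 156.1], [361, 213])]
cylinder [(0.71, [490.6, 3.0, 0.5], [304, 233])]
```

View pics/w8.png

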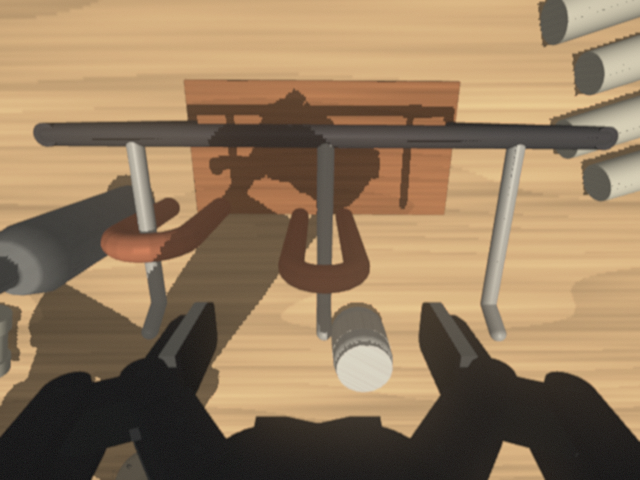

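The middle bend's crown shows at columns 278–369, rows 208–292, which puts it at about (511,-230). The short bend is clear to the left. I'm descending and gripping.

Request:
step_arm(increments=[{"dx":-0.06,"dy":0.17,"dz":0.6,"wx":0,"wy":0,"wz":0},{"dx":0,"dy":0,"dz":1,"wx":0,"wy":0,"wz":0},{"dx":0,"dy":0,"dz":1,"wx":0,"wy":0,"wz":0},{"dx":0,"dy":0,"dz":0.9,"wx":0,"wy":0,"wz":0},{"dx":0,"dy":0,"dz":0,"wx":0,"wy":0,"wz":0}])

```text
time_s: 18.2
eef_pos: [510.5, -229.2, 219.4]
ee_rot: [-0.002, 1.0, -0.003, -0.002]
force: [0.0, 0.6, -1.0]
grip_width: 0.993
grip_force: 0.0
```

Request:
step_arm(increments=[{"dx":0,"dy":0,"dz":0,"wx":0,"wy":0,"wz":0},{"dx":0,"dy":0,"dz":0,"wx":0,"wy":0,"wz":0},{"dx":0,"dy":0,"dz":0,"wx":0,"wy":0,"wz":0},{"dx":0,"dy":0,"dz":0,"wx":0,"wy":0,"wz":0},{"dx":0,"dy":0,"dz":0,"wx":0,"wy":0,"wz":0}], fingers=48, squeeze=20)

```text
time_s: 18.7
eef_pos: [512.0, -230.0, 223.5]
ee_rot: [0.001, 1.0, -0.003, 0.001]
force: [-0.5, 1.3, 6.6]
grip_width: 0.649
grip_force: 21.9
```

Request:
step_arm(increments=[{"dx":0,"dy":0,"dz":-0.2,"wx":0,"wy":0,"wz":0},{"dx":0,"dy":0,"dz":-0.4,"wx":0,"wy":0,"wz":0},{"dx":0,"dy":0,"dz":-0.5,"wx":0,"wy":0,"wz":0},{"dx":0,"dy":0,"dz":-0.5,"wx":0,"wy":0,"wz":0},{"dx":0,"dy":0,"dz":0,"wx":0,"wy":0,"wz":0}], squeeze=24)

```text
time_s: 19.2
eef_pos: [512.0, -230.2, 264.4]
ee_rot: [0.001, 1.0, -0.003, 0.002]
force: [0.7, 0.9, -1.1]
grip_width: 0.648
grip_force: 25.8
```

```bash
python3 - <<'E'
from h import *
s=ctrl.sense(); print(s['time_s'],s['eef_pos'],s['force'],s['wrist_torque'],s['grip_width'],s['grip_force'])
cap=wr('w9')
for d in eyes.cut_out('wrist','long_1'):
    m=d['mask']; y,x=np.nonzero(m); print(d['p'],x.min(),x.max(),y.min(),y.max(),m.sum())
E
```

```text
19.2 [ 511.99545469 -230.22852833  264.43086411] [ 0.6943425   0.89171957 -1.09566243] [-0.01508167 -0.01617474  0.05207967] 0.6476004811112154 25.834603887051344
0.66 242 392 237 418 14670
```

The grip matches the first one. I'm pulling it out and carrying it to the near slot.

Request:
step_arm(increments=[{"dx":-0.6,"dy":0,"dz":0,"wx":0,"wy":0,"wz":0},{"dx":-1,"dy":0,"dz":0,"wx":0,"wy":0,"wz":0},{"dx":-1,"dy":0,"dz":-0.2,"wx":0,"wy":0,"wz":0},{"dx":-1,"dy":0,"dz":-0.3,"wx":0,"wy":0,"wz":0},{"dx":-1,"dy":-0.4,"dz":-0.3,"wx":0,"wy":0,"wz":0}])

```text
time_s: 19.8
eef_pos: [395.3, -219.4, 281.6]
ee_rot: [-0.0, 1.0, -0.003, -0.001]
force: [0.2, 0.6, -1.5]
grip_width: 0.646
grip_force: 25.9
```

Request:
step_arm(increments=[{"dx":-0.1,"dy":-1,"dz":0,"wx":0,"wy":0,"wz":0},{"dx":0,"dy":-1,"dz":0,"wx":0,"wy":0,"wz":0},{"dx":0,"dy":-1,"dz":0,"wx":0,"wy":0,"wz":0},{"dx":0,"dy":-1,"dz":0,"wx":0,"wy":0,"wz":0},{"dx":0,"dy":-1,"dz":0,"wx":0,"wy":0,"wz":0}])

```text
time_s: 20.3
eef_pos: [394.4, -93.1, 281.6]
ee_rot: [-0.0, 1.0, -0.003, -0.0]
force: [-0.4, 0.0, -2.3]
grip_width: 0.647
grip_force: 26.0
```

Request:
step_arm(increments=[{"dx":0,"dy":-1,"dz":0,"wx":0,"wy":0,"wz":0},{"dx":0,"dy":-1,"dz":0,"wx":0,"wy":0,"wz":0},{"dx":0,"dy":-1,"dz":0,"wx":0,"wy":0,"wz":0},{"dx":0,"dy":-1,"dz":0,"wx":0,"wy":0,"wz":0},{"dx":0,"dy":-1,"dz":0,"wx":0,"wy":0,"wz":0}])

```text
time_s: 20.8
eef_pos: [395.1, 31.9, 281.6]
ee_rot: [-0.0, 1.0, -0.003, -0.0]
force: [0.9, 0.8, -2.5]
grip_width: 0.645
grip_force: 26.0
```

Request:
step_arm(increments=[{"dx":0,"dy":-1,"dz":0,"wx":0,"wy":0,"wz":0},{"dx":0,"dy":-1,"dz":0,"wx":0,"wy":0,"wz":0},{"dx":0,"dy":-1,"dz":0,"wx":0,"wy":0,"wz":0},{"dx":0,"dy":-1,"dz":0,"wx":0,"wy":0,"wz":0},{"dx":0,"dy":-1,"dz":0,"wx":0,"wy":0,"wz":0}])

```text
time_s: 21.3
eef_pos: [395.9, 156.9, 281.6]
ee_rot: [0.0, 1.0, -0.003, -0.0]
force: [0.4, -1.3, -1.9]
grip_width: 0.65
grip_force: 26.0
```

Request:
step_arm(increments=[{"dx":0.5,"dy":-1,"dz":0,"wx":0,"wy":0,"wz":0},{"dx":0.6,"dy":-1,"dz":0,"wx":0,"wy":0,"wz":0},{"dx":0.6,"dy":-1,"dz":0,"wx":0,"wy":0,"wz":0.8},{"dx":0.6,"dy":-0.8,"dz":0,"wx":0,"wy":0,"wz":0.8},{"dx":0,"dy":0,"dz":0,"wx":0,"wy":0,"wz":0}])

```text
time_s: 21.8
eef_pos: [456.7, 250.7, 280.8]
ee_rot: [0.0, 0.996, -0.087, -0.001]
force: [-0.3, -0.2, -1.6]
grip_width: 0.647
grip_force: 26.1
```

Request:
step_arm(increments=[{"dx":0,"dy":0,"dz":0,"wx":0,"wy":0,"wz":0}])

```text
time_s: 21.9
eef_pos: [455.6, 249.1, 281.3]
ee_rot: [0.0, 0.996, -0.086, -0.001]
force: [-0.2, -0.1, -1.9]
grip_width: 0.648
grip_force: 26.1
```

```bash
python3 - <<'E'
from h import *
s=ctrl.sense(); print(s['time_s'],s['eef_pos'],s['ee_rot'],s['force'],s['grip_width'],s['grip_force'])
R=Rn.from_quat(s['ee_rot'],scalar_first=True).as_matrix()
print('to go /25:',(R.T@(np.array([479.5,255.5,115.8])-s['eef_pos'])/25).round(2))
cap=wr('w10'); lm('wrist',cap,['pad_1','bin','standing_bend'])
cap=eyes.capture('top'); lm('top',cap,['pad_1','long_1','bin'])
E
```

```text
21.9 [455.59054877 249.08576329 281.25016018] [ 4.12895832e-04  9.96305333e-01 -8.58769065e-02 -8.18586520e-04] [-0.238521   -0.08733058 -1.86859873] 0.6483403915560514 26.10233958810568
to go /25: [ 0.91 -0.42  6.62]
pad_1 [(0.71, [475.2, 257.2, 1.3], [306, 177]), (0.65, [550.6, 244.6, 3.6], [305, 104])]
bin [(0.56, [516.3, 250.5, 1.5], [306, 139])]
standing_bend [(0.8, [514.4, 247.5, 6.0], [309, 140])]
pad_1 [(0.66, [553.7, 243.1, 8.4], [213, 208]), (0.6, [311.0, 213.1, 0.8], [223, 301]), (0.47, [481.1, 253.1, 5.2], [209, 236])]
long_1 [(0.55, [549.9, 235.9, 8.8], [216, 210])]
bin [(0.56, [517.3, 250.8, -1.1], [210, 222])]
```

Request:
step_arm(increments=[{"dx":0.9,"dy":-0.42,"dz":0,"wx":0,"wy":0,"wz":0},{"dx":0,"dy":0,"dz":0.8,"wx":0,"wy":0,"wz":0},{"dx":0,"dy":0,"dz":1,"wx":0,"wy":0,"wz":0},{"dx":0,"dy":0,"dz":1,"wx":0,"wy":0,"wz":0},{"dx":0,"dy":0,"dz":0,"wx":0,"wy":0,"wz":0}])

```text
time_s: 22.8
eef_pos: [478.6, 255.1, 209.2]
ee_rot: [0.001, 0.996, -0.087, -0.003]
force: [-0.4, 1.0, -1.0]
grip_width: 0.646
grip_force: 26.4
```

```bash
python3 - <<'E'
from h import *
s=ctrl.sense(); print(s['time_s'],s['eef_pos'],s['ee_rot'],s['force'])
cap=wr('w11'); lm('wrist',cap,['pad_1','bin','standing_bend'])
R=Rn.from_quat(s['ee_rot'],scalar_first=True).as_matrix(); p=np.array(s['eef_pos'])
for d in eyes.cut_out('wrist','bin')[:1]:
    y,x=np.nonzero(d['mask']); print(d['p'],x.min(),x.max(),y.min(),y.max())
    for n,u,v in [('rearmid',np.median(x[y<y.min()+4]),y.min()),('right',x.max(),np.median(y[x>x.max()-3])),('left',x.min(),np.median(y[x<x.min()+3]))]:
        print(n,u,v,(R.T@(bp(cap,u,v,70)-p)).round(1))
cap=eyes.capture('side'); lm('side',cap,['pad_1','long_1','bin','standing_bend'])
E
```

```text
22.8 [478.6224468  255.1362165  209.23379895] [ 0.0010625   0.9962299  -0.08669971 -0.00283053] [-0.39745465  0.99665647 -0.9618654 ]
pad_1 [(0.87, [551.6, 244.3, 4.2], [314, 126]), (0.86, [482.0, 256.7, 0.7], [314, 205])]
bin [(0.94, [516.1, 254.0, -2.3], [310, 168])]
standing_bend []
0.83 236 395 94 256
rearmid 315.5 94 [ 96.6  -0.6 138.7]
right 395 109.0 [ 87.3  53.1 138.9]
left 236 108.0 [ 87.8 -54.3 138.6]
pad_1 [(0.36, [474.8, 255.2, 5.4], [253, 400])]
long_1 [(0.75, [475.7, 258.4, 106.8], [248, 363]), (0.6, [547.1, 237.3, 6.9], [220, 379])]
bin [(0.83, [511.8, 248.9, -2.4], [236, 394])]
standing_bend [(0.96, [516.0, 248.6, 3.3], [233, 391])]
```

The bin's rear edge is 96.6 mm ahead of the TCP (97 expected) and the bin is centred in y, so I'm lowering.

Request:
step_arm(increments=[{"dx":0,"dy":0,"dz":1,"wx":0,"wy":0,"wz":0},{"dx":0,"dy":0,"dz":0.9,"wx":0,"wy":0,"wz":0},{"dx":0,"dy":0,"dz":0.7,"wx":0,"wy":0,"wz":0},{"dx":0,"dy":0,"dz":0.4,"wx":0,"wy":0,"wz":0},{"dx":0,"dy":0,"dz":0.1,"wx":0,"wy":0,"wz":0}])

```text
time_s: 23.8
eef_pos: [479.7, 255.6, 133.9]
ee_rot: [0.0, 0.996, -0.087, -0.001]
force: [0.6, 0.7, -1.0]
grip_width: 0.643
grip_force: 26.5
```

Request:
step_arm(increments=[{"dx":0,"dy":0,"dz":0,"wx":0,"wy":0,"wz":0},{"dx":0,"dy":0,"dz":0,"wx":0,"wy":0,"wz":0}])

```text
time_s: 24.0
eef_pos: [480.3, 255.8, 135.5]
ee_rot: [-0.0, 0.996, -0.087, 0.001]
force: [-0.3, 0.5, -1.8]
grip_width: 0.643
grip_force: 26.5
```

Request:
step_arm(increments=[{"dx":0,"dy":0,"dz":0.2,"wx":0,"wy":0,"wz":0},{"dx":0,"dy":0,"dz":0.2,"wx":0,"wy":0,"wz":0},{"dx":0,"dy":0,"dz":0.1,"wx":0,"wy":0,"wz":0},{"dx":0,"dy":0,"dz":0.06,"wx":0,"wy":0,"wz":0},{"dx":0,"dy":0,"dz":0,"wx":0,"wy":0,"wz":0}])

```text
time_s: 24.5
eef_pos: [479.8, 255.6, 120.3]
ee_rot: [0.0, 0.996, -0.087, -0.0]
force: [-0.0, 0.5, -2.6]
grip_width: 0.644
grip_force: 26.5
```

Request:
step_arm(increments=[{"dx":0,"dy":0,"dz":0.06,"wx":0,"wy":0,"wz":0},{"dx":0,"dy":0,"dz":0,"wx":0,"wy":0,"wz":0}])

```text
time_s: 24.7
eef_pos: [479.9, 255.6, 119.0]
ee_rot: [-0.0, 0.996, -0.087, -0.0]
force: [0.2, -0.5, -2.1]
grip_width: 0.644
grip_force: 26.5
```

Request:
step_arm(increments=[{"dx":0,"dy":0,"dz":0.05,"wx":0,"wy":0,"wz":0},{"dx":0,"dy":0,"dz":0,"wx":0,"wy":0,"wz":0}])

```text
time_s: 24.9
eef_pos: [479.8, 255.6, 117.7]
ee_rot: [0.0, 0.996, -0.087, -0.0]
force: [0.2, -1.0, -1.3]
grip_width: 0.644
grip_force: 26.5
```

Request:
step_arm(increments=[{"dx":0,"dy":0,"dz":0.05,"wx":0,"wy":0,"wz":0},{"dx":0,"dy":0,"dz":0,"wx":0,"wy":0,"wz":0}])

```text
time_s: 25.1
eef_pos: [479.8, 255.6, 116.4]
ee_rot: [0.0, 0.996, -0.087, -0.0]
force: [-0.3, -0.3, -1.1]
grip_width: 0.645
grip_force: 26.5
```

Request:
step_arm(increments=[{"dx":0,"dy":0,"dz":0.04,"wx":0,"wy":0,"wz":0},{"dx":0,"dy":0,"dz":0,"wx":0,"wy":0,"wz":0}])

```text
time_s: 25.3
eef_pos: [480.2, 255.6, 116.1]
ee_rot: [-0.0, 0.996, -0.087, 0.0]
force: [-0.6, -0.6, 3.5]
grip_width: 0.642
grip_force: 26.8
```

It has touched down (3.5 N). Releasing and rising straight up.

Request:
step_arm(increments=[{"dx":0,"dy":0,"dz":0,"wx":0,"wy":0,"wz":0},{"dx":0,"dy":0,"dz":0,"wx":0,"wy":0,"wz":0},{"dx":0,"dy":0,"dz":0,"wx":0,"wy":0,"wz":0},{"dx":0,"dy":0,"dz":0,"wx":0,"wy":0,"wz":0}], fingers=82)

```text
time_s: 25.7
eef_pos: [479.9, 255.7, 115.5]
ee_rot: [-0.0, 0.996, -0.087, -0.0]
force: [-0.3, 0.9, -0.2]
grip_width: 0.962
grip_force: 0.0
```

Request:
step_arm(increments=[{"dx":0,"dy":0,"dz":-0.4,"wx":0,"wy":0,"wz":0},{"dx":0,"dy":0,"dz":-1,"wx":0,"wy":0,"wz":0},{"dx":0,"dy":0,"dz":-1,"wx":0,"wy":0,"wz":0},{"dx":0,"dy":0,"dz":-1,"wx":0,"wy":0,"wz":0},{"dx":0,"dy":0,"dz":-1,"wx":0,"wy":0,"wz":0}])

```text
time_s: 26.2
eef_pos: [479.8, 255.6, 227.4]
ee_rot: [-0.0, 0.996, -0.087, 0.0]
force: [-0.0, 0.2, 0.3]
grip_width: 0.965
grip_force: 0.0
```

Request:
step_arm(increments=[{"dx":0,"dy":0,"dz":-1,"wx":0,"wy":0,"wz":0},{"dx":0,"dy":0,"dz":-1,"wx":0,"wy":0,"wz":0},{"dx":-1,"dy":0,"dz":-0.5,"wx":0,"wy":0,"wz":0},{"dx":-1,"dy":0,"dz":0,"wx":0,"wy":0,"wz":0},{"dx":0,"dy":0,"dz":0,"wx":0,"wy":0,"wz":0}])

```text
time_s: 26.7
eef_pos: [428.8, 264.8, 289.5]
ee_rot: [-0.0, 0.996, -0.086, 0.001]
force: [0.4, 0.2, 0.0]
grip_width: 0.962
grip_force: 0.0
```

```bash
python3 - <<'E'
from h import *
s=ctrl.sense(); print(s['time_s'],s['eef_pos'],s['force'])
for c in ['side','top','wrist']:
    cap=wr('w12') if c=='wrist' else eyes.capture(c); print(c)
    lm(c,cap,['long_1','standing_bend','pad_1','short','cylinder','tin','tee'])
E
```

```text
26.7 [428.808899   264.80949293 289.5258531 ] [0.4074021  0.22787047 0.0197506 ]
side
long_1 [(0.81, [473.8, 259.2, 5.5], [253, 402]), (0.66, [545.7, 240.7, 8.1], [220, 381])]
standing_bend [(0.83, [511.6, 253.3, 3.4], [234, 394])]
pad_1 []
short []
cylinder [(0.84, [487.4, 1.1, 0.4], [299, 301])]
tin [(0.97, [311.5, -278.2, -0.0], [409, 242])]
tee [(0.63, [309.8, 216.1, 4.9], [353, 410])]
top
long_1 [(0.57, [551.2, 238.2, 9.7], [215, 209]), (0.48, [480.5, 254.4, 5.1], [208, 236])]
standing_bend [(0.48, [515.5, 246.9, 3.2], [212, 223])]
pad_1 [(0.72, [551.5, 242.1, 7.4], [214, 209]), (0.72, [480.1, 256.4, 1.3], [208, 236])]
short [(0.55, [525.1, -127.4, 153.7], [360, 214])]
cylinder [(0.62, [491.7, 1.6, 0.9], [305, 233]), (0.49, [508.9, -229.9, 1.8], [392, 227])]
tin [(0.86, [316.5, -278.7, -4.6], [410, 300])]
tee [(0.61, [311.4, 213.5, 1.0], [223, 301])]
wrist
long_1 [(0.65, [475.4, 252.0, 6.5], [321, 152]), (0.62, [555.6, 236.8, 5.7], [322, 70])]
standing_bend [(0.93, [513.6, 244.9, 7.3], [321, 114])]
pad_1 [(0.96, [550.8, 243.7, 1.6], [316, 77]), (0.63, [478.5, 257.4, 0.1], [315, 149])]
short []
cylinder [(0.78, [490.8, 0.6, -1.6], [551, 95]), (0.57, [310.5, 212.3, -1.0], [374, 278])]
tin []
tee [(0.66, [311.5, 213.9, -6.2], [372, 276]), (0.59, [475.3, 258.0, 0.4], [315, 152]), (0.48, [513.5, 245.3, 6.4], [321, 114])]
```

All three bends stand in their slots, and the other things haven't moved.

```bash
python3 -c "
from rig import finish_job
print(finish_job())"
```

```text
the job is handed in; nothing more can be done
None
```

Both long bends stand legs down on the pads in the two outer slots of the yellow bin, and the job is handed in at about 27 s; the last camera check showed nothing else had moved, but no verdict came back.

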